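# Shut the balance's draught shield and tare it

### The arm

A 7-joint arm with a two-finger parallel gripper is mounted at the origin on the work surface. World frame = base frame: x ahead of the robot, y to its left, z up, the work surface at z = 0. Lengths are in m, angles in degrees, forces in N, time in s.
With the tool pointing down it reaches from about 0.425 to 0.925 m from the base axis. Payload 6.8 kg.
Tool frame: the origin (TCP) lies midway between the tips of the shut fingers; the grasp point (between the pads) lies 19 mm behind it; z points along the fingers, y is the line along which they close (so a half turn about z gives the same grasp; the last joint's range is limited). The gripper opens to 85 mm and grips with 20 to 120 N. Pads are 22 mm wide; open, the fingers measure 114 mm over their backs; the gripper's body (76 mm by 85 mm) begins 54 mm behind the grasp point. The pads swing forward as they close: fully open they stand 13 mm farther back than shut.
Start: joints at [-71.511, 27.33, 1.283, 89.118, -0.659, 63.558, -4.761], TCP at [0.282, 0.613, 0.231] pointing down, gripper open.
Joint ranges: [-169.35, 169.35], [-19.33, 120.38], [-80.79, 83.38], [13.8, 139.57], [-78.32, 258.32], [9.67, 109.79], [-169.56, 169.56]. Speed limits (degrees/s): [136.94, 136.94, 180, 180, 180, 180, 180].

### API

Orientations are given as a 3x3 rotation matrix whose columns are the frame's x, y, z axes.
In Python, from station import arm gives the robot as it stands.
- The arm moves only by the tool apply_moves, never from a script. Its argument "rows" is a list of rows, each a list of 2 entries, a list of its own where there are three numbers: the shift along the world's x, y, z in cm, then the turn, a rotation vector about the world's x, y, z in rad. A call has 1 to 12 rows; each row is the pose to reach, as a shift and turn from the pose commanded when the call began; what a row does not reach only later rows make up. A row lasts 1/12 s, in which the tool goes at most 41.7 mm and 7.16 degrees, less where a joint would pass 70% of its speed; a pose out of reach is approached as far as the arm can. A call with a gripper value outside its range is refused whole. "hand" is the opening, from 0 (shut) to 1 (fully open), set as the call begins (left out, the last holds). The fingers move at their own pace and stop on an object; "grip_force" is the grip in N (left out, the last holds). Time passes only in rows, so rows that repeat a pose let the fingers close. It gives the time, the measured TCP pose, the force, the opening and the grip force at its end, in the units of the state.
- arm.observe(): the state, without advancing time (a new reading comes with each control period).
- arm.snapshot(name): name is "scene" or "top" or "wrist"; returns the picture (420x560x3 uint8, blue, green, red); there is no depth.
- arm.camera_params(name): a dict with "fov_y" (degrees; the focal length in pixels is half the picture's height over the tangent of half this angle, whatever the lens; pixels are square), "cx", "cy" (the principal point, pixels), "cam_to_world" (4x4, takes a point from camera to world coordinates); the wrist camera has in their place "T_tool_cam" (4x4, takes a point from camera to tool coordinates, whose origin is the TCP and whose axes are the flange's). Camera axes: x right, y down, z forward; pixel columns grow to the right and rows downward; lengths in m; the calibration is good to about 2 mm. A picture is of the moment at which its call begins: read the wrist's pose just before it. camera_params takes no time and is no camera call.
- arm.sign_off(): hands the job in; it is judged then, once.
The state is a dict: "time_s": time; "joints": joint angles; "dq": joint speeds; "effort": joint torques, N m; "tool_pos": TCP position; "tool_rot": TCP orientation; "contact_force": force on the tool from outside, world axes, zero at the start; "ft_torque": the same for the moment, N m; "width": opening from 0.0 (shut) to 1.0 (fully open); "finger_force": force on a finger pad.
Only numpy, scipy, OpenCV 4.12 (cv2) and the standard library are available. Lean on these libraries where they do the work, as an engineer would, in place of code of your own. Each camera call takes 0.05 s, during which the arm holds its last target. There are 200 camera calls.

### The job

An empty bottle stands on the pan of the laboratory balance, but all three glass doors of the draught shield, left, right and top, have been left open. Push each door gently forward by its grip with the fingertips until it is fully shut; then press the long tare key in the middle of the front panel right down and let go. Do not press the round keys, and leave the bottle on the pan and the things standing around the balance where they are.

Things in the scene. Friction and masses are not known exactly. Their poses are not given: they have to be found in the camera images.
- balance: White laboratory balance, fixed, 350 (x) x 210 (y) x 297 mm. Origin: centre of its underside; x points from its front panel to its back (within 15 deg of the robot's x), y to its left, z up. Front panel: x -175 to -65, top z 55, keys at x -145; tilted display x -110 to -65, up to z 80. Glass chamber: x -60 to 140, |y| to 96, z 68 to 279; open doors stick out behind it.
- left_door (a joint): How far the door on the balance's left (+y) side is open, in m: 0 shut, against a rigid stop, up to 0.12 open. The door slides along the balance's x: shut is towards the front panel (-x), open is +x. It stays where it is left and takes about 1.5 N to push slowly. The pane is 4 mm glass, its outer face at y = 95.5 mm.
- right_door (a joint): The same for the door on the right (-y) side, outer face at y = -95.5 mm.
- top_door (a joint): The same for the flat glass door on top of the chamber, 176 mm wide; its upper face is at z = 279 mm. It also slides to -x to shut.
- left_grip (a point): Grey grip on the front edge of the left door: upright bar 12 mm thick along x, standing 23 mm out from the pane (y = 95.5 to 118.5 mm) and 120 mm tall (z = 145 to 265 mm). Point: centre of its upper end (x = -45 mm when shut, moving back with the door; y = 107, z = 265 mm). Axes as balance. Fingers can come down from above behind it.
- right_grip (a point): Grey grip on the front edge of the right door: the mirror image of the left one. Point: centre of its upper end (x = -45 mm when shut, y = -107, z = 265 mm). Axes as balance.
- top_grip (a point): Grey grip on the front edge of the top door: bar lying across the door, 12 mm thick along x, 70 mm long along y, standing 18 mm up from the glass (z = 279 to 297 mm). Point: centre of its upper face (x = -45 mm when shut, y = 0, z = 297 mm). Axes as balance.
- tare_key (a joint): Travel of the tare key, in m: 0 up, 0.004 right down. Springy: about 1 N to start, 4.5 N when right down, then a rigid stop; it comes up again by itself.
- tare_top (a point): Centre of the top of the tare key: the long grey key, 18 mm (x) by 46 mm (y), in the middle of the front panel at x = -145, y = 0 mm, standing 6 mm proud (z = 61 mm) and pressed straight down.
- power_key (a joint): Travel of the small round key 16 mm across, at x = -145, y = +62 mm of the balance (left of the tare key), as tall as the tare key; 0 up, 0.004 down. Not to be pressed.
- print_key (a joint): The same for the round key at y = -62 mm (right of the tare key). Not to be pressed.
- pan (a point): Centre of the upper face of the round steel weighing pan, 90 mm across, inside the chamber at x = 40, y = 0, z = 82 mm of the balance.
- open_bottle: White plastic bottle without its cap, 41 mm across and 132 mm tall, light (about 40 g), standing on the pan. Origin: centre of its underside; z up its axis.
- bottle_a: White capped bottle, 41 mm across, 151 mm tall, standing on the bench beside the balance. Origin: centre of its underside; z up.
- bottle_b: Another such bottle.
- jar: Amber glass jar with a black lid, 60 mm across, 85 mm tall, on the bench beside the balance. Origin: centre of its underside; z up.
- cap: White bottle cap, 33 mm across, 35 mm tall, on the bench beside the front panel. Origin: centre of its underside; z up.

How it is judged (in metres and radians):
On the way, in this order (a step that is already met when the one before it is completed fails the run):
1. all three doors of the draught shield are fully shut (value of joint each of left_door, right_door, top_door below 0.003 m), for 0.2 s.
2. the tare key is pressed right down (value of joint tare_key above 0.003 m), for 0.05 s.
At the end, for the whole second after the job is handed in: All three doors are shut to within 3 mm, the tare key has been pressed (3 mm or more) and is up again, the open bottle stands upright and at rest on the pan within 30 mm of its centre, and the things around the balance are within 15 mm of where they were (all of step 1 and value of joint tare_key below 0.001 m and horizontal distance between open_bottle and pan below 0.03 m and angle between open_bottle's own z axis and vertical below 0.1 rad and z of open_bottle in the frame of pan below 0.005 m and linear speed of open_bottle below 0.02 m/s and distance of each of bottle_a, bottle_b, jar, cap from where it was at the start of the episode below 0.015 m); the robot touches nothing.
It fails at once if the tare key is pressed while a door is still open (more than 4 mm) (value of joint tare_key above 0.002 m and value of joint any of left_door, right_door, top_door above 0.004 m).
It fails at once if a round key is pressed (value of joint any of power_key, print_key above 0.0015 m).
It fails at once if the bottle on the pan is shifted (10 mm), lifted or tipped (distance of open_bottle from where it was at the start of the episode above 0.01 m or angle between open_bottle's own z axis and vertical above 0.15 rad).
It fails at once if a bottle, the jar or the cap beside the balance is shifted (15 mm), lifted or tipped (distance of any of bottle_a, bottle_b, jar, cap from where it was at the start of the episode above 0.015 m or angle between any of bottle_a, bottle_b, jar, cap's own z axis and vertical above 0.2 rad).
It fails at once if the balance or one of its doors is shoved or squeezed with more than 120 N (contact force between any of the fingers, the arm and balance above 120 N).
It also fails if it takes over 64 s, if anything falls off the work surface, if the arm or the gripper's body presses on something with over 40 N, if the wrist force passes 120 N, or if a joint passes its speed limit or range.

## Working session

There is one attempt and no reset: what is moved stays moved. The work goes in short steps, Python scripts to look and compute and a tool call to move; the robot and the scene stay as the last step left them, time stands still between calls to the robot, and variables do not carry over. Pictures are saved under pics/ and viewed, at most 10 in all, crops included, and the job is handed in when it is done.

Besides the shell and the picture viewer there is one more tool, called after ">>>" as a command line: name --argument value ..., lists and objects as JSON in quotes. apply_moves: Moves the arm, as the interface text tells. Its arguments: {"type":"object","properties":{"rows":{"type":"array"},"hand":{"type":"number"},"grip_force":{"type":"number"}},"required":["rows"]}

```bash
mkdir -p pics; python3 - <<'E'
from station import arm
import cv2,numpy as np
s=arm.observe(); print(s['time_s'],s['tool_pos'],np.round(s['tool_rot'],3),s['contact_force'])
for n in ('scene','top'):
    cv2.imwrite(f'pics/{n}0.png',arm.snapshot(n)); p=arm.camera_params(n); print(n,p['fov_y'],p['cx'],p['cy'],np.round(p['cam_to_world'],4).tolist())
print(arm.camera_params('wrist'))
E
```

```text
0.0 [0.28165617 0.61277743 0.23032947] [[-0.909  0.418 -0.001]
 [ 0.418  0.909 -0.002]
 [-0.    -0.002 -1.   ]] [-0.00438701  0.30602273  0.56567748]
scene 46.5460359350559 266.6744457390268 209.00925744598942 [[0.9776, -0.1974, 0.0733, 0.5302], [-0.2104, -0.9284, 0.3062, -0.2263], [0.0076, -0.3148, -0.9491, 1.0117], [0.0, 0.0, 0.0, 1.0]]
top 43.951782473466196 268.2211255084101 219.28428857913875 [[0.0087, -0.9962, 0.0861, 0.5089], [-0.9999, -0.0081, 0.0072, 0.0273], [-0.0065, -0.0862, -0.9963, 1.1568], [0.0, 0.0, 0.0, 1.0]]
{'fov_y': 65.32524976703712, 'cx': 283.38196267935336, 'cy': 208.5751374095264, 'T_tool_cam': array([[ 3.30642696e-04, -9.44366126e-01, -3.28895897e-01,
         8.47828826e-02],
       [ 9.99999740e-01,  5.23066953e-04, -4.96582970e-04,
        -8.00668535e-04],
       [ 6.40990710e-04, -3.28895647e-01,  9.44366053e-01,
        -1.42671342e-01],
       [ 0.00000000e+00,  0.00000000e+00,  0.00000000e+00,
         1.00000000e+00]])}
```

View pics/scene0.png

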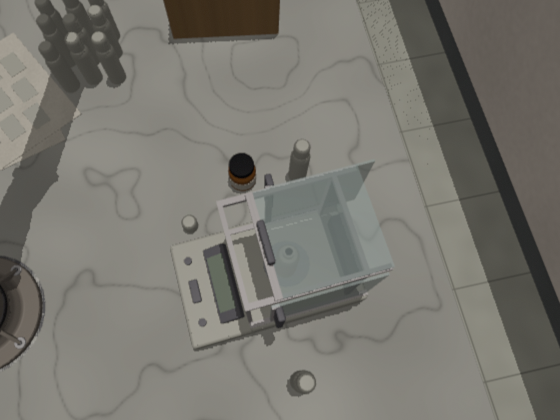

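View pics/top0.png

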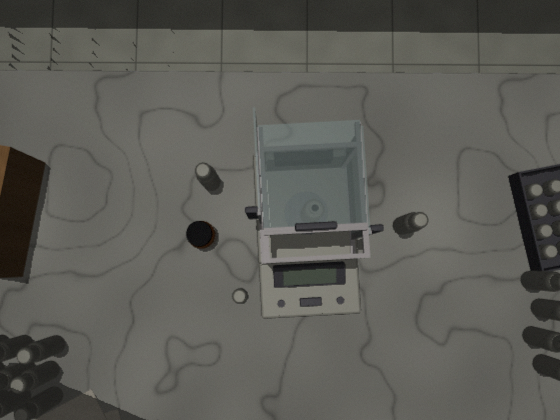

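The top view shows the tare key at (311,302), the round keys at (281,303) and (340,300), and the grips at left (252,212), right (376,229) and top (316,226). In the scene view the keys are at (195,291), (188,261) and (203,323), and the grips at left (269,180), right (280,317) and top (266,243). A bottle stands just beyond each side door, and the jar stands to the left.

```bash
cat > h.py <<'E'
import cv2,numpy as np
from station import arm
def ray(n,uv,T=None):
    p=arm.camera_params(n); f=210/np.tan(np.radians(p['fov_y']/2))
    C=p['cam_to_world'] if T is None else T@p['T_tool_cam']
    d=C[:3,:3]@np.array([(uv[0]-p['cx'])/f,(uv[1]-p['cy'])/f,1]); return C[:3,3],d
def onz(n,uv,z,T=None):
    o,d=ray(n,uv,T); return o+d*(z-o[2])/d[2]
def blob(im,uv,r,below):
    g=cv2.cvtColor(im,cv2.COLOR_BGR2GRAY); u,v=uv; w=g[v-r:v+r+1,u-r:u+r+1]
    n,l,s,c=cv2.connectedComponentsWithStats((w<below).astype(np.uint8))
    i=1+np.argmax(s[1:,4]) if n>1 else 0
    return (c[i]+[u-r,v-r]),s[i]
E
python3 - <<'E'
from h import *
px={'top':dict(k0=(311,302),kl=(281,303),kr=(340,300)),'scene':dict(k0=(195,291),kl=(188,261),kr=(203,323))}
gr={'top':dict(L=(252,212),R=(376,229),T=(316,226)),'scene':dict(L=(269,180),R=(280,317),T=(266,243))}
for n in px:
    im=cv2.imread(f'pics/{n}0.png')
    K={}
    for k,uv in px[n].items():
        c,s=blob(im,uv,14 if k=='k0' else 8,115); K[k]=onz(n,c,.061)[:2]; print(n,k,c.round(1),s[2:],K[k].round(4))
    y=K['kl']-K['kr']; print('span',np.linalg.norm(y)); y/=np.linalg.norm(y); x=np.array([y[1],-y[0]])
    o=np.mean(list(K.values()),0)+.145*x; print('yaw',np.degrees(np.arctan2(x[1],x[0])),'origin',o)
    for k,uv in gr[n].items():
        p=onz(n,uv,.297 if k=='T' else .265)[:2]-o; print(k,'bal',(p@x).round(4),(p@y).round(4))
ims=[cv2.resize(cv2.imread('pics/top0.png')[190:320,190:430],None,fx=3,fy=3,interpolation=2)]
cv2.imwrite('pics/crop.png',ims[0])
E
```

```text
top k0 [310.2 301.4] [ 24  11 226] [ 0.4325 -0.0538]
top kl [280.8 303.2] [ 9  9 59] [0.4283 0.0074]
top kr [340. 300.] [ 9  9 60] [ 0.4362 -0.1158]
span 0.12338032087015952
yaw 3.6435044235386855 origin [ 0.57704507 -0.044836  ]
L bal 0.0281 0.105
R bal -0.013 -0.1058
T bal -0.0044 -0.0006
scene k0 [194.7 290.9] [ 14  25 220] [ 0.4318 -0.0542]
scene kl [187.7 260.7] [ 8  8 49] [0.4279 0.0077]
scene kr [202.1 322.1] [ 9  8 52] [ 0.4357 -0.1156]
span 0.12361687423277525
yaw 3.598955140183332 origin [ 0.57651481 -0.04493017]
L bal 0.0324 0.1061
R bal -0.012 -0.111
T bal -0.0037 -0.0031
```

View pics/crop.png

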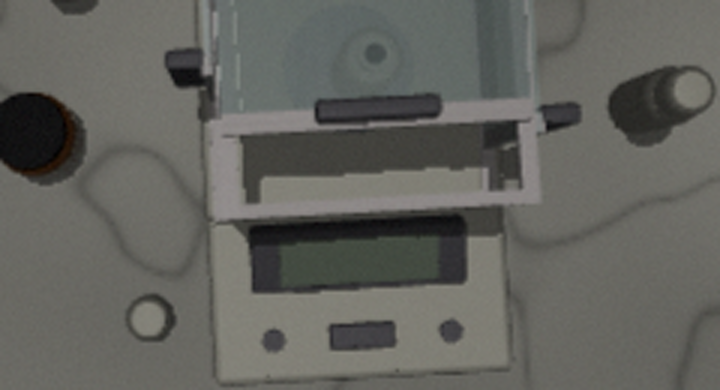

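>>> apply_moves --rows '[[[0, 0, 4], [0, 0, 0.1]], [[0, 0, 8], [0, 0, 0.2]], [[0, 0, 12], [0, 0, 0.3]], [[0, 0, 16], [0, 0, 0.4]], [[2, -3, 17], [0, 0, 0.492]], [[4, -6, 17], [0, 0, 0.492]], [[6, -9.2, 17], [0, 0, 0.492]], [[8, -12.3, 17], [0, 0, 0.492]], [[10, -15.4, 17], [0, 0, 0.492]], [[12, -18.5, 17], [0, 0, 0.492]], [[14, -21.6, 17], [0, 0, 0.492]], [[16, -24.7, 17], [0, 0, 0.492]]]' --hand 0

```text
time_s: 1.1
tool_pos: [0.4424, 0.3645, 0.401]
tool_rot: [[-0.998, -0.061, -0.0], [-0.061, 0.998, -0.0], [0.0, -0.0, -1.0]]
contact_force: [0.8, 0.1, 0.1]
width: -0.002
finger_force: 0.0
```

>>> apply_moves --rows '[[[2, -3.2, 0], [0, 0, 0]], [[4, -6.2, 0], [0, 0, 0]], [[6, -9.3, 0], [0, 0, 0]], [[8, -12.4, 0], [0, 0, 0]], [[10, -15.5, 0], [0, 0, 0]], [[12, -18.6, 0], [0, 0, 0]], [[14, -21.7, 0], [0, 0, 0]], [[16, -24.8, 0], [0, 0, 0]], [[17.5, -27.5, 0], [0, 0, 0]], [[19, -29.2, 0], [0, 0, 0]], [[19, -29.2, 0], [0, 0, 0]], [[19, -29.2, 0], [0, 0, 0]]]'

```text
time_s: 2.1
tool_pos: [0.6321, 0.0728, 0.4005]
tool_rot: [[-0.998, -0.058, -0.001], [-0.058, 0.998, -0.001], [0.001, -0.001, -1.0]]
contact_force: [0.2, -0.2, -0.0]
width: 0.0
finger_force: 0.0
```

>>> apply_moves --rows '[[[0, 0.2, -2.5], [0, 0, 0]], [[0, 0.2, -5], [0, 0, 0]], [[0, 0.2, -7.5], [0, 0, 0]], [[0, 0.2, -9.5], [0, 0, 0]], [[0, 0.2, -11], [0, 0, 0]], [[0, 0.2, -12.3], [0, 0, 0]], [[0, 0.2, -13.5], [0, 0, 0]], [[0, 0.2, -14.5], [0, 0, 0]], [[0, 0.2, -15.5], [0, 0, 0]], [[0, 0.2, -15.5], [0, 0, 0]]]'

```text
time_s: 2.93
tool_pos: [0.6307, 0.0768, 0.2442]
tool_rot: [[-0.998, -0.062, -0.003], [-0.062, 0.998, -0.0], [0.003, -0.0, -1.0]]
contact_force: [-0.5, -0.9, -1.0]
width: -0.0
finger_force: 0.0
```

```bash
python3 - <<'E'
from h import *
a=arm.snapshot('scene')[120:330,180:400]; cv2.imwrite('pics/c1.png',cv2.resize(a,None,fx=2.7,fy=2.7))
E
```

```text
(no output)
```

View pics/c1.png

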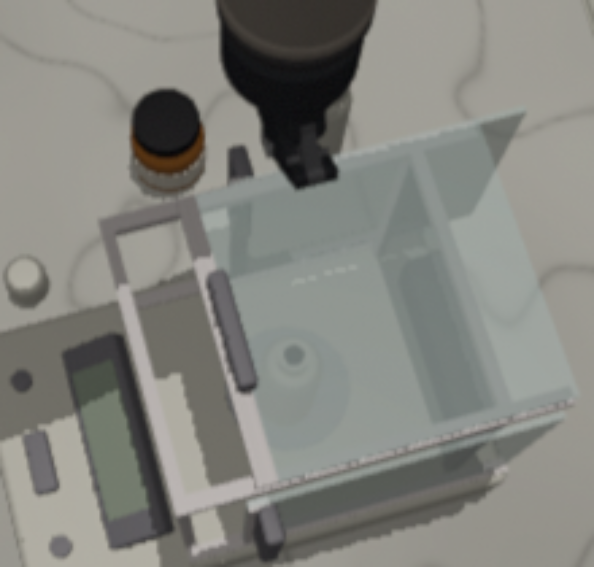

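The fingers have come down behind the left grip (grip at (238,165), tips near (310,165)), with a clear gap and no contact.

>>> apply_moves --rows '[[[-0.7, -0.04, 0], [0, 0, 0]], [[-1.4, -0.08, 0], [0, 0, 0]], [[-2.1, -0.13, 0], [0, 0, 0]], [[-2.8, -0.17, 0], [0, 0, 0]], [[-3.5, -0.22, 0], [0, 0, 0]], [[-4.2, -0.26, 0], [0, 0, 0]], [[-4.9, -0.3, 0], [0, 0, 0]], [[-5.6, -0.35, 0], [0, 0, 0]], [[-6.3, -0.4, 0], [0, 0, 0]], [[-7, -0.44, 0], [0, 0, 0]], [[-7.7, -0.48, 0], [0, 0, 0]], [[-8.2, -0.52, 0], [0, 0, 0]]]'

```text
time_s: 3.98
tool_pos: [0.549, 0.0711, 0.2463]
tool_rot: [[-0.998, -0.061, -0.0], [-0.061, 0.998, 0.0], [0.0, 0.0, -1.0]]
contact_force: [2.2, -0.4, 1.1]
width: 0.001
finger_force: 0.9
```

>>> apply_moves --rows '[[[-0.2, 0, 0], [0, 0, 0]], [[-0.4, 0, 0], [0, 0, 0]], [[-0.5, 0, 0], [0, 0, 0]], [[-0.5, 0, 0], [0, 0, 0]]]'

```text
time_s: 4.32
tool_pos: [0.5445, 0.071, 0.2461]
tool_rot: [[-0.998, -0.061, -0.001], [-0.061, 0.998, -0.0], [0.001, -0.0, -1.0]]
contact_force: [0.7, -0.3, -0.3]
width: -0.005
finger_force: 0.2
```

Continue in small steps until the stop shows in the force.

>>> apply_moves --rows '[[[-0.1, 0, 0], [0, 0, 0]], [[-0.2, 0, 0], [0, 0, 0]], [[-0.3, 0, 0], [0, 0, 0]], [[-0.3, 0, 0], [0, 0, 0]]]'

```text
time_s: 4.65
tool_pos: [0.5416, 0.071, 0.2461]
tool_rot: [[-0.998, -0.061, -0.001], [-0.061, 0.998, -0.0], [0.001, -0.0, -1.0]]
contact_force: [0.8, -0.4, -0.0]
width: 0.004
finger_force: 0.4
```

>>> apply_moves --rows '[[[-0.1, 0, 0], [0, 0, 0]], [[-0.2, 0, 0], [0, 0, 0]], [[-0.2, 0, 0], [0, 0, 0]]]'

```text
time_s: 4.9
tool_pos: [0.541, 0.0712, 0.2463]
tool_rot: [[-0.998, -0.061, 0.003], [-0.061, 0.998, 0.0], [-0.003, -0.0, -1.0]]
contact_force: [6.5, -0.6, -4.0]
width: -0.001
finger_force: 3.1
```

>>> apply_moves --rows '[[[-0.1, 0, 0], [0, 0, 0]], [[-0.15, 0, 0], [0, 0, 0]], [[-0.15, 0, 0], [0, 0, 0]]]'

```text
time_s: 5.15
tool_pos: [0.541, 0.0712, 0.2465]
tool_rot: [[-0.998, -0.061, 0.006], [-0.061, 0.998, 0.0], [-0.006, -0.0, -1.0]]
contact_force: [11.1, -0.8, -8.5]
width: 0.002
finger_force: 5.5
```

Left door is at its stop. Next is the top door.

>>> apply_moves --rows '[[[1, 0, 0], [0, 0, 0]], [[2, 0, 0], [0, 0, 0]], [[2, 0, 3], [0, 0, 0]], [[2, 0, 6], [0, 0, 0]], [[2, 0, 9.5], [0, 0, 0]], [[4, -3, 9.5], [0, 0, 0]], [[6, -6, 9.5], [0, 0, 0]], [[7, -9, 9.5], [0, 0, 0]], [[7.1, -11.4, 9.5], [0, 0, 0]], [[7.1, -11.4, 8], [0, 0, 0]], [[7.1, -11.4, 6.5], [0, 0, 0]], [[7.1, -11.4, 6.5], [0, 0, 0]]]'

```text
time_s: 6.15
tool_pos: [0.608, -0.0431, 0.3081]
tool_rot: [[-0.998, -0.06, -0.006], [-0.06, 0.998, 0.0], [0.006, 0.0, -1.0]]
contact_force: [-0.2, 0.3, -1.5]
width: 0.006
finger_force: 0.0
```

```bash
python3 - <<'E'
from h import *
a=arm.snapshot('wrist'); b=cv2.resize(arm.snapshot('scene')[120:330,180:400],(440,420)); cv2.imwrite('pics/c2.png',cv2.resize(np.hstack([a[:,60:420],b]),None,fx=1,fy=1))
E
```

```text
(no output)
```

View pics/c2.png

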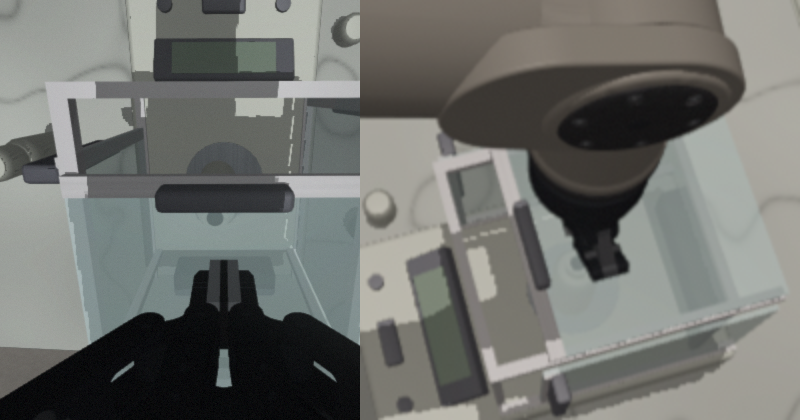

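The wrist view shows the fingertips centred behind the top grip (grip spanning (155–293, 198), tips at (225,265)). I'll lower and push.

>>> apply_moves --rows '[[[0, 0, -0.8], [0, 0, 0]], [[0, 0, -1.5], [0, 0, 0]], [[0, 0, -2.1], [0, 0, 0]], [[0, 0, -2.1], [0, 0, 0]]]'

```text
time_s: 6.58
tool_pos: [0.6086, -0.0425, 0.2888]
tool_rot: [[-0.998, -0.062, -0.002], [-0.062, 0.998, 0.0], [0.002, 0.0, -1.0]]
contact_force: [-1.5, 0.2, -0.3]
width: 0.001
finger_force: 0.0
```

>>> apply_moves --rows '[[[-0.6, -0.04, 0], [0, 0, 0]], [[-1.2, -0.08, 0], [0, 0, 0]], [[-1.8, -0.12, 0], [0, 0, 0]], [[-2.4, -0.15, 0], [0, 0, 0]], [[-3, -0.19, 0], [0, 0, 0]], [[-3.6, -0.23, 0], [0, 0, 0]], [[-4.2, -0.27, 0], [0, 0, 0]], [[-4.7, -0.3, 0], [0, 0, 0]], [[-5.2, -0.33, 0], [0, 0, 0]], [[-5.5, -0.35, 0], [0, 0, 0]], [[-5.7, -0.36, 0], [0, 0, 0]], [[-5.7, -0.36, 0], [0, 0, 0]]]'

```text
time_s: 7.58
tool_pos: [0.5518, -0.0465, 0.2903]
tool_rot: [[-0.998, -0.061, -0.001], [-0.061, 0.998, 0.0], [0.001, 0.0, -1.0]]
contact_force: [-0.8, -0.3, -0.5]
width: 0.002
finger_force: 0.0
```

>>> apply_moves --rows '[[[-0.1, 0, 0], [0, 0, 0]], [[-0.2, 0, 0], [0, 0, 0]], [[-0.3, 0, 0], [0, 0, 0]], [[-0.3, 0, 0], [0, 0, 0]]]'

```text
time_s: 7.92
tool_pos: [0.5493, -0.0465, 0.2902]
tool_rot: [[-0.998, -0.061, -0.0], [-0.061, 0.998, -0.0], [0.0, -0.0, -1.0]]
contact_force: [0.8, -0.2, 0.8]
width: -0.0
finger_force: 0.5
```

>>> apply_moves --rows '[[[-0.1, 0, 0], [0, 0, 0]], [[-0.2, 0, 0], [0, 0, 0]], [[-0.2, 0, 0], [0, 0, 0]]]'

```text
time_s: 8.17
tool_pos: [0.5484, -0.0465, 0.2903]
tool_rot: [[-0.998, -0.061, 0.003], [-0.061, 0.998, -0.0], [-0.003, -0.0, -1.0]]
contact_force: [5.5, -1.4, -2.5]
width: 0.006
finger_force: 2.8
```

>>> apply_moves --rows '[[[-0.1, 0, 0], [0, 0, 0]], [[-0.15, 0, 0], [0, 0, 0]], [[-0.15, 0, 0], [0, 0, 0]]]'

```text
time_s: 8.42
tool_pos: [0.5483, -0.0465, 0.2905]
tool_rot: [[-0.998, -0.061, 0.006], [-0.061, 0.998, -0.001], [-0.006, -0.001, -1.0]]
contact_force: [10.7, -0.8, -6.0]
width: 0.0
finger_force: 5.3
```

Top door is at its stop. Next is the right door.

>>> apply_moves --rows '[[[1, 0, 0], [0, 0, 0]], [[2, 0, 0], [0, 0, 0]], [[2, 0, 2.5], [0, 0, 0]], [[2, 0, 5], [0, 0, 0]], [[3.5, -3, 5], [0, 0, 0]], [[5, -6, 5], [0, 0, 0]], [[6, -9, 5], [0, 0, 0]], [[6.3, -11.5, 5], [0, 0, 0]], [[6.3, -11.5, 5], [0, 0, 0]], [[6.3, -11.5, 4], [0, 0, 0]], [[6.3, -11.5, 2.5], [0, 0, 0]], [[6.3, -11.5, 1], [0, 0, 0]]]'

```text
time_s: 9.42
tool_pos: [0.6091, -0.1597, 0.2991]
tool_rot: [[-0.998, -0.063, -0.0], [-0.063, 0.998, 0.001], [0.0, 0.001, -1.0]]
contact_force: [0.1, 0.7, 0.7]
width: -0.007
finger_force: 0.0
```

>>> apply_moves --rows '[[[0, 0, -1], [0, 0, 0]], [[0, 0, -2], [0, 0, 0]], [[0, 0, -3], [0, 0, 0]], [[0, 0, -4], [0, 0, 0]], [[0, 0, -5], [0, 0, 0]], [[0, 0, -5.5], [0, 0, 0]], [[0, 0, -5.5], [0, 0, 0]]]'

```text
time_s: 10.0
tool_pos: [0.6082, -0.1612, 0.2439]
tool_rot: [[-0.998, -0.061, -0.002], [-0.061, 0.998, 0.0], [0.002, 0.0, -1.0]]
contact_force: [0.4, 0.1, 0.5]
width: -0.001
finger_force: 0.0
```

```bash
python3 - <<'E'
from h import *
a=arm.snapshot('wrist'); b=cv2.resize(arm.snapshot('scene')[140:350,180:400],(440,420)); cv2.imwrite('pics/c3.png',np.hstack([a[:,100:460],b]))
E
```

```text
(no output)
```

View pics/c3.png

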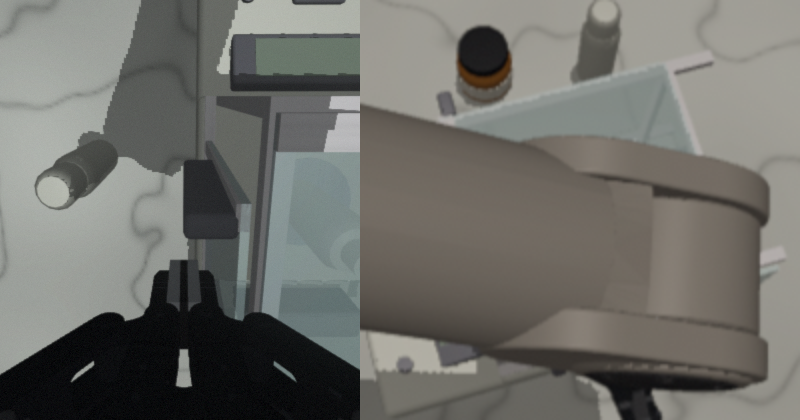

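The fingers (tip at (184,265)) are behind the right grip ((183–238, 215)), slightly too far out. I'll shift 3 mm inward while pushing.

>>> apply_moves --rows '[[[-0.3, 0.3, 0], [0, 0, 0]], [[-0.8, 0.25, 0], [0, 0, 0]], [[-1.4, 0.22, 0], [0, 0, 0]], [[-2, 0.18, 0], [0, 0, 0]], [[-2.6, 0.14, 0], [0, 0, 0]], [[-3.2, 0.1, 0], [0, 0, 0]], [[-3.7, 0.06, 0], [0, 0, 0]], [[-4.2, 0.03, 0], [0, 0, 0]], [[-4.6, 0, 0], [0, 0, 0]], [[-4.9, -0.01, 0], [0, 0, 0]], [[-5, -0.01, 0], [0, 0, 0]], [[-5, -0.01, 0], [0, 0, 0]]]'

```text
time_s: 11.1
tool_pos: [0.5584, -0.1618, 0.2453]
tool_rot: [[-0.998, -0.061, -0.001], [-0.061, 0.998, -0.0], [0.001, -0.0, -1.0]]
contact_force: [0.6, 0.3, -0.9]
width: 0.0
finger_force: 0.1
```

>>> apply_moves --rows '[[[-0.1, 0, 0], [0, 0, 0]], [[-0.2, 0, 0], [0, 0, 0]], [[-0.3, 0, 0], [0, 0, 0]], [[-0.3, 0, 0], [0, 0, 0]]]'

```text
time_s: 11.43
tool_pos: [0.5557, -0.1618, 0.2452]
tool_rot: [[-0.998, -0.061, -0.0], [-0.061, 0.998, -0.0], [0.0, -0.0, -1.0]]
contact_force: [1.9, -0.8, 0.3]
width: 0.003
finger_force: 0.6
```

>>> apply_moves --rows '[[[-0.1, 0, 0], [0, 0, 0]], [[-0.2, 0, 0], [0, 0, 0]], [[-0.2, 0, 0], [0, 0, 0]]]'

```text
time_s: 11.68
tool_pos: [0.5557, -0.1617, 0.2454]
tool_rot: [[-0.998, -0.062, 0.004], [-0.062, 0.998, -0.001], [-0.004, -0.001, -1.0]]
contact_force: [7.6, -3.2, -5.3]
width: -0.003
finger_force: 4.0
```

>>> apply_moves --rows '[[[1, 0, 0], [0, 0, 0]], [[2, 0, 0], [0, 0, 0]], [[2, 0, 4], [0, 0, 0]], [[2, 0, 8], [0, 0, 0]], [[0, 0, 10], [0, 0, 0]], [[-3, 2, 10], [0, 0, 0]], [[-6, 4, 10], [0, 0, 0]], [[-9, 6, 10], [0, 0, 0]], [[-11, 8.5, 10], [0, 0, 0]], [[-12.1, 10.8, 10], [0, 0, 0]], [[-12.1, 10.8, 8], [0, 0, 0]], [[-12.1, 10.8, 8], [0, 0, 0]]]'

```text
time_s: 12.68
tool_pos: [0.4312, -0.0521, 0.3233]
tool_rot: [[-0.998, -0.064, -0.004], [-0.064, 0.998, 0.0], [0.004, 0.0, -1.0]]
contact_force: [-0.9, -0.3, -0.7]
width: -0.0
finger_force: 0.0
```

```bash
python3 - <<'E'
from h import *
a=arm.snapshot('scene')[130:360,160:400]; b=arm.snapshot('top')[100:330,180:440]; cv2.imwrite('pics/c4.png',cv2.resize(np.hstack([a,b]),None,fx=1.6,fy=1.6))
E
```

```text
(no output)
```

View pics/c4.png

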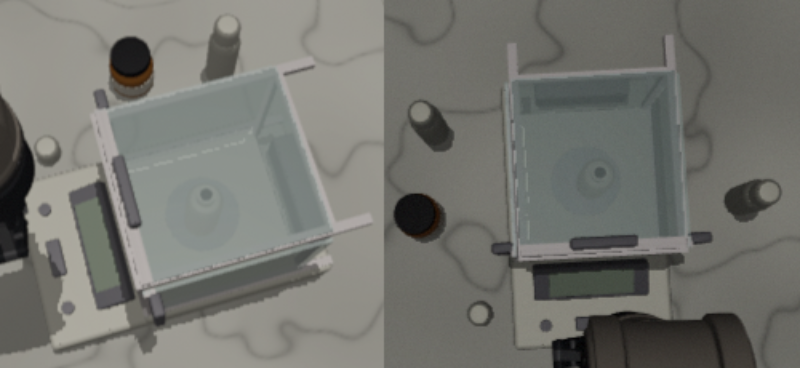

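All three doors are shut: the grips line up with the front frame in both views, and the bottle is on the pan. Next I descend to the tare key.

>>> apply_moves --rows '[[[0, -0.1, -3], [0, 0, 0]], [[0, -0.1, -6], [0, 0, 0]], [[0, -0.1, -9], [0, 0, 0]], [[0, -0.1, -12], [0, 0, 0]], [[0, -0.1, -15], [0, 0, 0]], [[0, -0.1, -18], [0, 0, 0]], [[0, -0.1, -20], [0, 0, 0]], [[0, -0.1, -21.5], [0, 0, 0]], [[0, -0.1, -23], [0, 0, 0]], [[0, -0.1, -24], [0, 0, 0]], [[0, -0.1, -24.5], [0, 0, 0]], [[0, -0.1, -24.5], [0, 0, 0]]]'

```text
time_s: 13.78
tool_pos: [0.4332, -0.0553, 0.0797]
tool_rot: [[-0.998, -0.06, -0.002], [-0.06, 0.998, -0.001], [0.002, -0.0, -1.0]]
contact_force: [-0.1, 1.4, 0.8]
width: 0.0
finger_force: 0.0
```

```bash
python3 - <<'E'
from h import *
s=arm.observe(); print(s['tool_pos'],s['contact_force']); a=arm.snapshot('scene')[130:360,160:400]; b=arm.snapshot('wrist'); cv2.imwrite('pics/c5.png',np.hstack([cv2.resize(a,(420,402)),cv2.resize(b[:402,90:470],None,fx=1,fy=1)]))
E
```

```text
[ 0.43322299 -0.05526024  0.07966333] [-0.11011499  1.36691407  0.77604759]
```

View pics/c5.png

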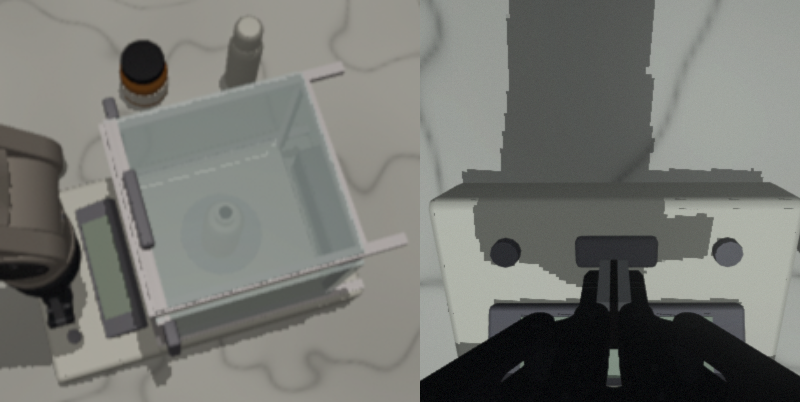

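The tips are centred on the tare key laterally (key at (617,251) in the picture). I'll check the fore-aft offset with a ray.

```bash
python3 - <<'E'
from h import *
s=arm.observe(); T=np.eye(4);T[:3,:3]=s['tool_rot'];T[:3,3]=s['tool_pos']
print(onz('wrist',(286.5,251),.061,T),s['tool_pos'])
E
```

```text
[ 0.42969613 -0.05437194  0.061     ] [ 0.43371067 -0.05501701  0.08073937]
```

>>> apply_moves --rows '[[[-0.25, 0, -0.5], [0, 0, 0]], [[-0.25, 0, -1], [0, 0, 0]], [[-0.25, 0, -1.4], [0, 0, 0]], [[-0.25, 0, -1.7], [0, 0, 0]], [[-0.25, 0, -1.7], [0, 0, 0]]]'

```text
time_s: 14.3
tool_pos: [0.43, -0.0545, 0.0628]
tool_rot: [[-0.998, -0.061, -0.001], [-0.061, 0.998, -0.0], [0.001, 0.0, -1.0]]
contact_force: [-0.9, 0.2, 0.2]
width: 0.002
finger_force: 0.0
```

>>> apply_moves --rows '[[[0, 0, -0.2], [0, 0, 0]], [[0, 0, -0.4], [0, 0, 0]], [[0, 0, -0.6], [0, 0, 0]], [[0, 0, -0.6], [0, 0, 0]]]'

```text
time_s: 14.63
tool_pos: [0.4305, -0.0546, 0.0572]
tool_rot: [[-0.998, -0.061, 0.0], [-0.061, 0.998, 0.0], [-0.0, 0.0, -1.0]]
contact_force: [-0.2, 0.5, 4.6]
width: -0.005
finger_force: 2.1
```

Nearly down. I'll press a little more to reach the stop.

>>> apply_moves --rows '[[[0, 0, -0.1], [0, 0, 0]], [[0, 0, -0.2], [0, 0, 0]], [[0, 0, -0.3], [0, 0, 0]], [[0, 0, -0.3], [0, 0, 0]]]'

```text
time_s: 14.97
tool_pos: [0.4307, -0.0546, 0.0562]
tool_rot: [[-0.998, -0.061, 0.0], [-0.061, 0.998, 0.001], [-0.0, 0.001, -1.0]]
contact_force: [-8.6, 1.6, 37.2]
width: 0.002
finger_force: 18.3
```

>>> apply_moves --rows '[[[0, 0, 0.5], [0, 0, 0]], [[0, 0, 1.5], [0, 0, 0]], [[0, 0, 3], [0, 0, 0]], [[0, 0, 5], [0, 0, 0]], [[0, 0, 8], [0, 0, 0]], [[0, 0, 11], [0, 0, 0]], [[0, 0, 14], [0, 0, 0]], [[0, 0, 17], [0, 0, 0]], [[0, 0, 20], [0, 0, 0]], [[0, 0, 22], [0, 0, 0]], [[0, 0, 22], [0, 0, 0]], [[0, 0, 22], [0, 0, 0]]]'

```text
time_s: 15.97
tool_pos: [0.4309, -0.0545, 0.2751]
tool_rot: [[-0.998, -0.061, 0.003], [-0.061, 0.998, 0.001], [-0.003, 0.0, -1.0]]
contact_force: [-0.7, 0.1, -0.3]
width: -0.001
finger_force: 0.0
```

```bash
python3 - <<'E'
from h import *
a=arm.snapshot('scene')[130:360,160:400]; b=arm.snapshot('wrist'); cv2.imwrite('pics/c6.png',np.hstack([cv2.resize(a,(420,402)),b[:402,90:470]]))
E
```

```text
(no output)
```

View pics/c6.png

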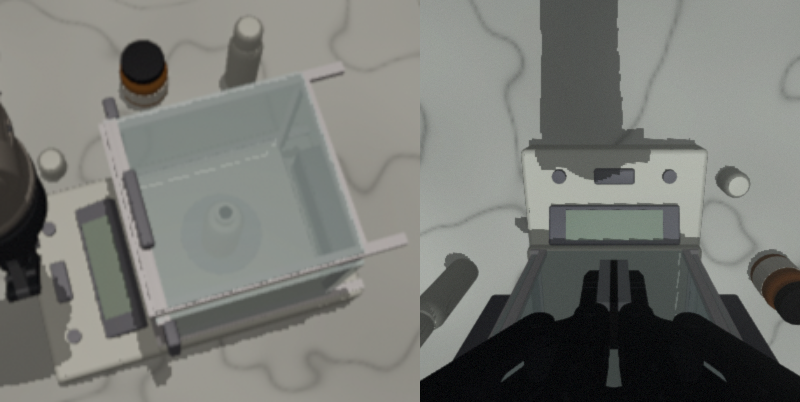

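The doors are still shut with the grips aligned, the bottle stands on the pan, the surrounding things have not moved, and the arm is clear. Handing in.

```bash
python3 -c "
from station import arm
print(arm.sign_off())"
```

```text
the job is handed in; nothing more can be done
None
```

I pushed all three doors to their stops, pressed the tare key right down and let go, and handed the job in at about 16 s; the last pictures show the bottle on the pan and nothing around the balance moved, but sign-off returned no verdict.

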